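# Swap the turbocharger wheels back to their own housings

### The arm

A 6-joint arm with a two-finger parallel gripper is mounted at the origin on the work surface. World frame = base frame: x ahead of the robot, y to its left, z up, the work surface at z = 0. Lengths are in mm, angles in rad, forces in N, time in s.
With the tool pointing down it reaches from about 350 to 775 mm from the base axis. Payload 7.3 kg.
Tool frame: the origin (TCP) lies at the very end of the fingers, on their centre line; the grasp point (between the pads) lies 19 mm behind it (ctrl.grip_depth is the distance from the TCP to the grasp point, in mm); z points along the fingers, y is the line along which they close (so a half turn about z gives the same grasp; the last joint's range is limited). The gripper opens to 92 mm and grips with 3 to 60 N. Pads are 19 mm wide; open, the fingers measure 130 mm over their backs; the gripper's body (75 mm by 190 mm) begins 47 mm behind the grasp point.
Start: joints at [-1.446, 0.342, 1.524, -0, 1.275, -0.146], TCP at [140.461, -505.885, 186.741] pointing down, gripper open.
Joint ranges: [-2.53, 2.53], [-0.77, 2.02], [0.04, 2.7], [-1, 4.14], [0.28, 2.66], [-3.11, 3.11]. Speed limits (rad/s): [2.57, 2.57, 3.14, 3.14, 3.14, 3.14].

### API

Orientations are given as [roll, pitch, yaw] about the fixed x, y, z axes, in that order (R = Rz(yaw) Ry(pitch) Rx(roll)).
In Python, from cell import ctrl gives the robot as it stands.
- The arm moves only by the tool send_rows, never from a script. Its argument "steps" is a list that holds one entry, the list of rows, each a list of 6 numbers: the shift along the world's x, y, z normalised to -1 to 1, where 1 is 15 cm, then the turn, a rotation vector about the world's x, y, z normalised to -1 to 1, where 1 is pi rad. In form: [[[tx, ty, tz, rx, ry, rz], ...]]. A call has 1 to 8 rows; each row shifts and turns the commanded pose from where the row before left it; what a row does not reach is not made up. A row lasts 1/10 s, in which the tool goes at most 50 mm and 8.59 degrees, less where a joint would pass 70% of its speed; a pose out of reach is approached as far as the arm can. A call with a number of a shift or a turn outside -1 to 1 is refused whole. A call with a gripper value outside its range is refused whole. "fingers" is the opening, from 0 (shut) to 1 (fully open), set as the call begins (left out, the last holds). The fingers move at their own pace and stop on an object; "force" is the grip in N (left out, the last holds). Time passes only in rows, so rows that do not move let the fingers close. It gives the time, the measured TCP pose, the force, the opening and the grip force at its end, in the units of the state.
- ctrl.read_state(): the state, without advancing time (a new reading comes with each control period).
- ctrl.grab_frame(name): name is "scene" or "top" or "wrist"; returns a dict with "color" (420x560x3 uint8, red, green, blue), "K" (3x3 intrinsics, pixels), "rvec" (rotation vector, rad) and "tvec" (3), from world to camera coordinates, as OpenCV has them; the wrist camera has in their place "T_tool_cam" (4x4, takes a point from camera to tool coordinates, whose origin is the TCP and whose axes are the flange's). Camera axes: x right, y down, z forward; pixel columns grow to the right and rows downward; lengths in mm; the calibration is good to about 2 mm. A picture is of the moment at which its call begins: read the wrist's pose just before it. There is no depth.
- ctrl.sign_off(): hands the job in; it is judged then, once.
The state is a dict: "clock": time; "qpos": joint angles; "joint_velocities": joint speeds; "tau": joint torques, N m; "ee_pos": TCP position; "eef_rot": TCP orientation; "contact_force": force on the tool from outside, world axes, zero at the start; "wrist_torque": the same for the moment, N m; "width": finger opening in mm; "gripper_force": force on a finger pad.
Only numpy, scipy, OpenCV 4.12 (cv2) and the standard library are available. Lean on these libraries where they do the work, as an engineer would, in place of code of your own. Each camera call takes 0.05 s, during which the arm holds its last target. There are 200 camera calls.

### The job

The wheels of two turbochargers, one large and one small, came back from cleaning and were laid in front of the wrong housings. Put each wheel, standing upright as it is now, in the middle of the nest in the tray of its own housing: the larger and smaller compressor wheels with the larger and smaller aluminium compressor covers, the larger and smaller turbine wheels with the larger and smaller cast-iron turbine housings. A nest takes only one wheel, so park one on the bare plywood board or another free spot when you need to; leave no wheel parked, set them down gently without dropping them, and never knock one over.

Things in the scene. Friction and masses are not known exactly. Their poses are not given: they have to be found in the camera images.
- comp_wheel_large: Larger compressor wheel: loose, aluminium, back disc down, z up; origin at the centre of its underside. Disc 62 mm wide; above it the blades narrow to an upright cylinder of blade tips 44 mm wide, 20 to 36 mm above the underside (grip there, it holds like a solid cylinder); hub nose with nut up to 46 mm. About 120 g.
- comp_wheel_small: Smaller compressor wheel: loose, aluminium, back disc down, z up; origin at the centre of its underside. Disc 46 mm wide; above it the blades narrow to an upright cylinder of blade tips 33 mm wide, 15 to 28 mm above the underside (grip there, it holds like a solid cylinder); hub nose with nut up to 36 mm. About 60 g.
- turb_wheel_large: Larger turbine wheel with shaft: loose, dark alloy, standing on the wheel's end face (48 mm wide), shaft up along z; origin at the centre of its underside. Wheel 56 mm wide, its top at 25 mm; boss 19 mm wide up to 37 mm; smooth steel shaft 12 mm thick up to 80 mm (grip there); thinner threaded end up to 105 mm. About 300 g.
- turb_wheel_small: Smaller turbine wheel with shaft: loose, dark alloy, standing on the wheel's end face (36 mm wide), shaft up along z; origin at the centre of its underside. Wheel 43 mm wide, its top at 19 mm; boss 16 mm wide up to 29 mm; smooth steel shaft 9.4 mm thick up to 64 mm (grip there); thinner threaded end up to 84 mm. About 160 g.
- tray_comp_large: Fixed blue tray 246 x 130 mm, rim 16 mm high; grey foam, top at z 14 mm, with one round nest 85 mm wide, its floor at z 6 mm. Origin: on the bench (z 0) under the nest's centre. +x points to the housing on the foam, its axis 112 mm from the origin; tray from x -68 to 178 mm. Housing: larger compressor cover, aluminium snail 115 mm across, plain round neck up (hole 46 mm, top at z 76 mm).
- tray_comp_small: Fixed blue tray 246 x 130 mm, rim 16 mm high; grey foam, top at z 14 mm, with one round nest 85 mm wide, its floor at z 6 mm. Origin: on the bench (z 0) under the nest's centre. +x points to the housing on the foam, its axis 112 mm from the origin; tray from x -68 to 178 mm. Housing: smaller compressor cover, aluminium snail 90 mm across, plain round neck up (hole 35 mm, top at z 62 mm).
- tray_turb_large: Fixed blue tray 246 x 130 mm, rim 16 mm high; grey foam, top at z 14 mm, with one round nest 85 mm wide, its floor at z 6 mm. Origin: on the bench (z 0) under the nest's centre. +x points to the housing on the foam, its axis 112 mm from the origin; tray from x -68 to 178 mm. Housing: larger turbine housing, cast-iron snail 105 mm across, lipped outlet up (hole 50 mm, top at z 67 mm).
- tray_turb_small: Fixed blue tray 246 x 130 mm, rim 16 mm high; grey foam, top at z 14 mm, with one round nest 85 mm wide, its floor at z 6 mm. Origin: on the bench (z 0) under the nest's centre. +x points to the housing on the foam, its axis 112 mm from the origin; tray from x -68 to 178 mm. Housing: smaller turbine housing, cast-iron snail 80 mm across, lipped outlet up (hole 37 mm, top at z 54 mm).
- board: The free spot: a bare plywood board fixed flat on the bench, 120 x 120 mm, 9 mm thick; origin at the centre of its underside (bench level), so its top is 9 mm above. A wheel may be parked on it.
Mind the look-alikes: they are no part of the job. Leave any orange or yellow look-alike of the comp_wheel_large alone. What is shaped like the turb_wheel_small but orange or yellow is not meant.

How it is judged:
By the outcome, as a careful person would: the job done as asked, in the order asked, and still so for the second after the job is handed in, with the robot touching nothing.
It also fails if it takes over 144 s, if anything falls off the work surface, if the arm or the gripper's body presses on something with over 40 N, if the wrist force passes 120 N, or if a joint passes its speed limit or range.

## Working session

There is one attempt and no reset: what is moved stays moved. The work goes in short steps, Python scripts to look and compute and a tool call to move; the robot and the scene stay as the last step left them, time stands still between calls to the robot, and variables do not carry over. Pictures are saved under pics/ and viewed, at most 14 in all, crops included, and the job is handed in when it is done.

Besides the shell and the picture viewer there is one more tool, called after "Emit:" as name(argument=value, ...) on one line, values as JSON. send_rows: Moves the arm, as the interface text tells. Its arguments: {"type":"object","properties":{"steps":{"type":"array","items":{"type":"array","items":{"type":"array","items":{"type":"number"}}}},"fingers":{"type":"number"},"force":{"type":"number"}},"required":["steps"]}

```bash
ls; mkdir -p pics
python3 - <<'E'
from cell import ctrl
import cv2
print(ctrl.read_state(), ctrl.grip_depth)
for n in("top","scene"):
    f=ctrl.grab_frame(n); cv2.imwrite(f"pics/{n}0.png",cv2.resize(f["color"][:,:,::-1],(800,600),interpolation=cv2.INTER_CUBIC))
    cv2.imwrite(f"{n}_raw.png",f["color"][:,:,::-1]);print(n,f["K"],f["rvec"],f["tvec"])
E
```

```text
pics
{'clock': 0.0, 'qpos': array([-1.44600660e+00,  3.42726120e-01,  1.52501327e+00, -7.67386531e-06,
        1.27540075e+00, -1.46000357e-01]), 'joint_velocities': array([-0.00063237, -0.00127523, -0.00151785,  0.00042243,  0.00074074,
       -0.00174838]), 'tau': array([ 3.24854584e-03, -4.31232798e+01, -2.44221890e+01,  7.20433728e-02,
        5.57705818e-02, -1.08338377e-04]), 'ee_pos': array([ 140.39354556, -505.39428888,  186.04455732]), 'eef_rot': array([-3.14006056e+00, -2.17872668e-04,  2.70792155e-01]), 'contact_force': array([ 0.49343172, -0.59094825,  0.73594139]), 'wrist_torque': array([-0.06037376, -0.04001949, -0.03556278]), 'gripper_force': 0.0, 'width': 91.8047436749135} 18.8
top [[449.25168616   0.         274.58116966]
 [  0.         449.25168616 202.04069774]
 [  0.           0.           1.        ]] [ 2.12349976 -2.18167967  0.17834459] [  71.22331535  537.92385577 1274.19385202]
scene [[394.95559284   0.         276.25692207]
 [  0.         394.95559284 208.16200921]
 [  0.           0.           1.        ]] [ 1.57772632  2.08424355 -0.73373613] [  57.80715602 -376.37928244 1301.01613165]
```

View pics/top0.png

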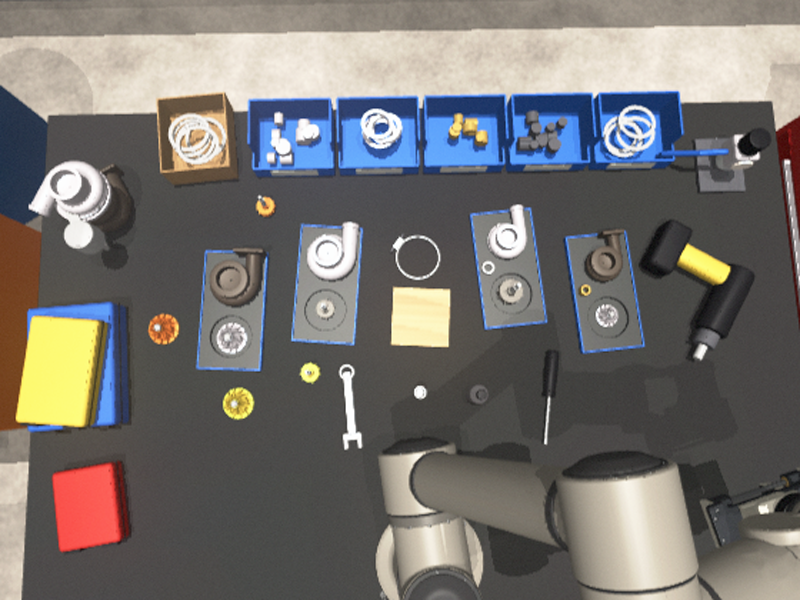

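View pics/scene0.png

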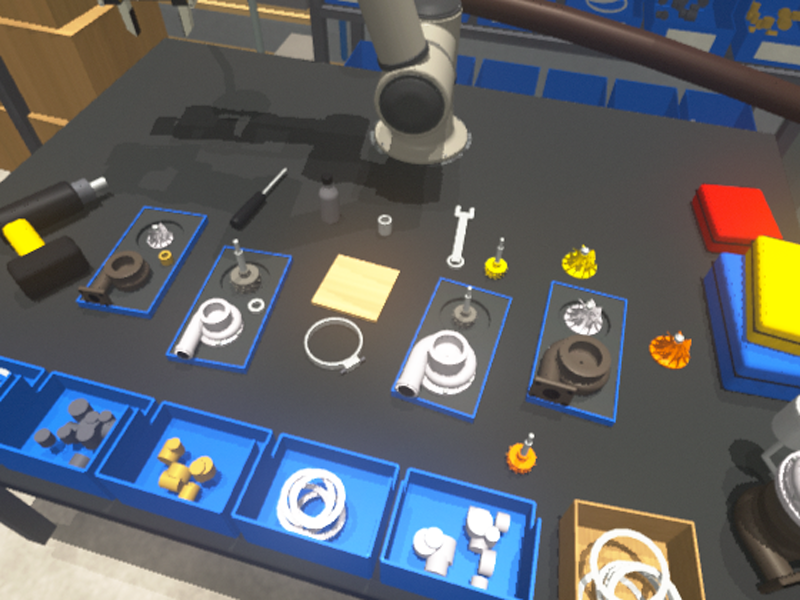

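The top view shows trays A to D from left to right:

| Tray | Tray pixel | Housing | Wheel in nest |
|---|---|---|---|
| A | (232,310) | large iron housing | large silver compressor wheel (232,337) |
| B | (327,285) | larger aluminium cover | dark turbine wheel (325,310) |
| C | (508,268) | smaller aluminium cover | dark turbine wheel (512,290) |
| D | (605,290) | smaller iron housing | small silver wheel (607,316) |

The board is at (420,317). The orange and yellow copies lie at (163,328), (238,403), (310,372) and (265,206), and I'll leave those alone.

Next I'll measure the poses and check one enlarged crop.

```bash
cat > h.py <<'E'
import numpy as np, cv2
def ray(K,R,t,uv,z):
    d=R.T@np.linalg.inv(K)@np.array([uv[0],uv[1],1.]); c=-R.T@t
    return (c+d*(z-c[2])/d[2])[:2]
def extr(f):
    return np.array(f["K"]),cv2.Rodrigues(np.array(f["rvec"]))[0],np.array(f["tvec"]).ravel()
E
python3 - <<'E'
from h import *
from cell import ctrl
F={n:ctrl.grab_frame(n) for n in("top","scene")}
for n,f in F.items():
    K,R,t=extr(f); im=f["color"]; hsv=cv2.cvtColor(im,cv2.COLOR_RGB2HSV)
    m=cv2.inRange(hsv,(100,110,50),(125,255,255))
    # fixed-size trays: outer contours, rays on rim height 16
    cs,_=cv2.findContours(cv2.morphologyEx(m,cv2.MORPH_CLOSE,np.ones((3,3))),cv2.RETR_EXTERNAL,cv2.CHAIN_APPROX_NONE)
    for c in cs:
        if len(c)<80: continue
        w=np.array([ray(K,R,t,p[0],16) for p in c],np.float32)
        (x,y),(a,b),an=cv2.minAreaRect(w)
        if not(200<max(a,b)<290 and 110<min(a,b)<160): continue
        if a<b: an-=90
        if an>90:an-=180
        if an<-90:an+=180
        yaw=np.radians(an); yaw=yaw if np.cos(yaw)>0 else yaw+np.pi
        d=np.array([np.cos(yaw),np.sin(yaw)])
        print(n,"tray c",np.round((x,y),1),"size",round(a),round(b),"yaw",round(np.degrees(yaw),1),"nest",np.round(np.array([x,y])-55*d,1),"px",c.mean(0))
    b=cv2.inRange(hsv,(10,40,120),(25,170,255))
    for c in cv2.findContours(b,cv2.RETR_EXTERNAL,cv2.CHAIN_APPROX_NONE)[0]:
        if cv2.contourArea(c)>800:
            w=np.array([ray(K,R,t,p[0],9) for p in c],np.float32); print(n,"board?",cv2.minAreaRect(w))
im=F["top"]["color"][140:270,130:460,::-1]
cv2.imwrite("pics/crop1.png",cv2.resize(im,(800,315),interpolation=cv2.INTER_CUBIC))
st=ctrl.read_state();f=ctrl.grab_frame("wrist");print(f["T_tool_cam"],f["K"])
cv2.imwrite("pics/w0.png",f["color"][:,:,::-1])
E
```

```text
top tray c [508.8 387.5] size 134 249 yaw -3.4 nest [453.9 390.7] px [[161.19821826 221.43652561]]
top tray c [ 527.7 -384.7] size 250 136 yaw 4.5 nest [ 472.9 -389.1] px [[421.99553571 207.30357143]]
top tray c [558.2 191.8] size 132 249 yaw -5.1 nest [503.5 196.7] px [[227.85775862 201.15517241]]
top tray c [ 582.6 -186.4] size 249 133 yaw 4.7 nest [ 527.8 -190.9] px [[354.89277899 189.73085339]]
top board? ((484.66717529296875, -0.8355941772460938), (121.66681671142578, 123.02674865722656), 85.59224700927734)
top board? ((899.6168823242188, 477.9901428222656), (173.75942993164062, 153.2982635498047), 4.490085601806641)
scene tray c [514.1 390.3] size 133 258 yaw -3.4 nest [459.2 393.5] px [[405.49823322 247.13074205]]
scene tray c [562.3 194.5] size 132 256 yaw -5.2 nest [507.6 199.4] px [[317.38181818 244.29090909]]
scene tray c [ 587.7 -181.5] size 257 137 yaw 4.7 nest [ 532.9 -186. ] px [[161.58717435 216.56112224]]
scene tray c [ 533.1 -378.6] size 259 142 yaw 4.6 nest [ 478.3 -382.9] px [[101.25968109 182.06605923]]
scene tray c [-287.4  125. ] size 146 218 yaw -89.7 nest [-287.7  180. ] px [[345.27428571  51.90285714]]
scene board? ((819.5416870117188, 482.4801330566406), (124.99664306640625, 157.0124969482422), 4.795572280883789)
scene board? ((487.76251220703125, 2.776134490966797), (124.62110137939453, 129.0305633544922), 85.9291000366211)
scene board? ((-25.826629638671875, -1023.024658203125), (763.353271484375, 306.9725646972656), 28.04442596435547)
[[ 7.27502443e-04 -9.65873042e-01 -2.59014937e-01  6.96933195e+01]
 [ 9.99999701e-01  6.35059504e-04  4.40574480e-04 -5.05852405e-01]
 [-2.61049116e-04 -2.59015181e-01  9.65873215e-01 -1.97472987e+02]
 [ 0.00000000e+00  0.00000000e+00  0.00000000e+00  1.00000000e+00]] [[355.13837289   0.         273.31236835]
 [  0.         355.13837289 216.79128601]
 [  0.           0.           1.        ]]
```

View pics/crop1.png

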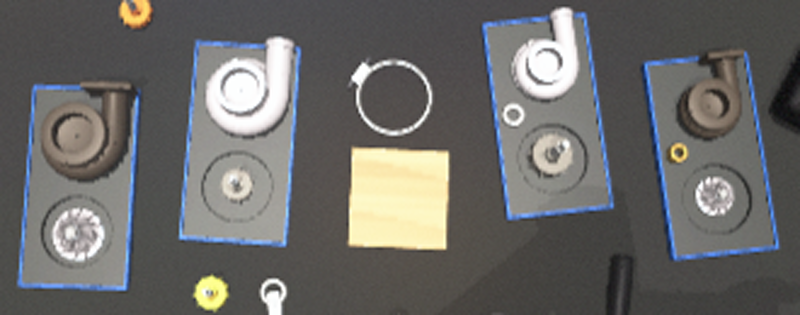

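View pics/w0.png

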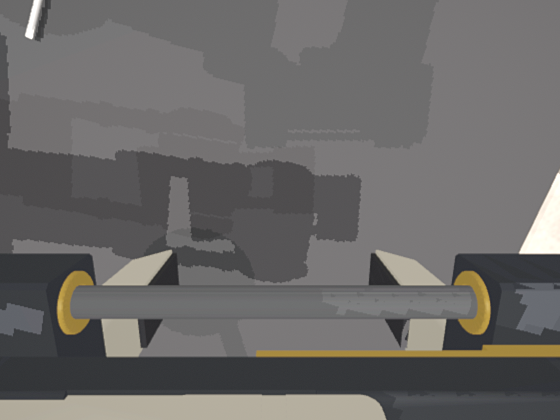

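Crop confirms the assignment: A holds the large compressor wheel at (78,234), B the small turbine wheel at (236,185), C the large turbine wheel at (553,153), and D the small compressor wheel at (715,195). All four are silver or dark, not orange or yellow. The wrist view shows the fingers at the bottom of the frame. I'll sweep the wrist camera over all the nests.

Emit:
send_rows(steps=[[[0.257,0.111,0,0,0,-0.043],[0.257,0.111,0,0,0,-0.043],[0.257,0.111,0,0,0,0],[0.257,0.111,0,0,0,0],[0.257,0.111,0,0,0,0],[0.257,0.111,0,0,0,0],[0.257,0.111,0,0,0,0],[0,0,0,0,0,0]]], fingers=0.76)

```text
clock: 1.05
ee_pos: [414.2, -386.8, 186.4]
eef_rot: [-3.141, -0.001, 0.006]
contact_force: [0.3, -0.8, 0.6]
width: 69.6
gripper_force: 0.0
```

```bash
cat >> h.py <<'E'
from scipy.spatial.transform import Rotation as Ro
def wsnap(name):
    from cell import ctrl
    s=ctrl.read_state(); f=ctrl.grab_frame("wrist")
    T=np.eye(4); T[:3,:3]=Ro.from_euler("xyz",s["eef_rot"]).as_matrix(); T[:3,3]=s["ee_pos"]
    C=T@np.array(f["T_tool_cam"]); R=C[:3,:3].T; t=-R@C[:3,3]
    cv2.imwrite(f"pics/{name}.png",f["color"][:,:,::-1]); np.savez(f"{name}.npz",K=f["K"],R=R,t=t,im=f["color"])
    print(round(s["clock"],2),np.round(s["ee_pos"],1),np.round(s["eef_rot"],4),"F",np.round(s["contact_force"],1),"v",np.abs(s["joint_velocities"]).max().round(3))
E
python3 -c "from h import *;wsnap('wD')"
```

```text
1.05 [ 414.2 -386.8  186.4] [-3.1408e+00 -1.4000e-03  5.7000e-03] F [ 0.3 -0.8  0.6] v 0.073
```

View pics/wD.png

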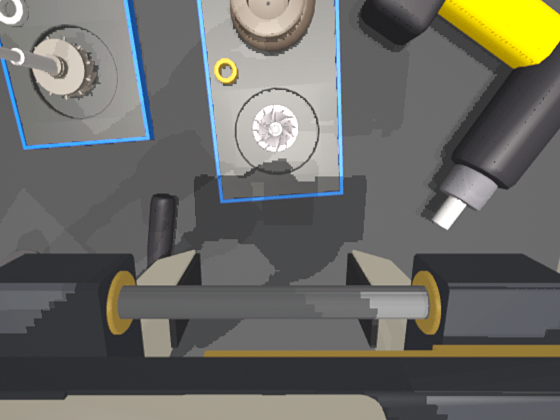

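Tray D: the nest ring is around (277,130) and the small compressor wheel at (275,127). On to C, B and A.

Emit:
send_rows(steps=[[[0.061,0.264,0,0,0,0],[0.061,0.264,0,0,0,0],[0.061,0.264,0,0,0,0],[0.061,0.264,0,0,0,0],[0.061,0.264,0,0,0,0],[0,0,0,0,0,0],[0,0,0,0,0,0]]])

```text
clock: 1.8
ee_pos: [455.6, -191.7, 186.9]
eef_rot: [3.141, 0.0, 0.002]
contact_force: [1.3, 0.3, -0.2]
width: 69.6
gripper_force: 0.0
```

```bash
python3 -c "from h import *;wsnap('wC')"
```

```text
1.8 [ 455.6 -191.7  186.9] [3.1407e+00 0.0000e+00 1.6000e-03] F [ 1.3  0.3 -0.2] v 0.034
```

Emit:
send_rows(steps=[[[-0.018,0.322,0,0,0,0],[-0.018,0.322,0,0,0,0],[-0.018,0.322,0,0,0,0],[-0.018,0.322,0,0,0,0],[-0.018,0.322,0,0,0,0],[-0.018,0.322,0,0,0,0],[-0.018,0.322,0,0,0,0],[-0.018,0.322,0,0,0,0]]])

```text
clock: 2.65
ee_pos: [435.2, 195.2, 186.8]
eef_rot: [3.141, -0.001, -0.002]
contact_force: [1.2, -0.1, 0.7]
width: 69.9
gripper_force: 0.0
```

Emit:
send_rows(steps=[[[0,0,0,0,0,0],[0,0,0,0,0,0],[0,0,0,0,0,0]]])

```text
clock: 2.95
ee_pos: [435.1, 193.3, 186.6]
eef_rot: [3.141, 0.0, -0.002]
contact_force: [-1.1, 0.0, 0.1]
width: 70.2
gripper_force: 0.0
```

```bash
python3 -c "from h import *;wsnap('wB')"
```

```text
2.95 [435.1 193.3 186.6] [ 3.1408e+00  3.0000e-04 -1.6000e-03] F [-1.1  0.   0.1] v 0.014
```

Emit:
send_rows(steps=[[[-0.067,0.259,0,0,0,0],[-0.067,0.259,0,0,0,0],[-0.067,0.259,0,0,0,0],[-0.067,0.259,0,0,0,0],[-0.067,0.259,0,0,0,0],[0,0,0,0,0,0],[0,0,0,0,0,0],[0,0,0,0,0,0]]])

```text
clock: 3.8
ee_pos: [385.1, 387.5, 186.7]
eef_rot: [3.141, 0.0, -0.002]
contact_force: [-0.3, 0.7, -0.9]
width: 69.7
gripper_force: 0.0
```

Run:
```python
from h import *
wsnap('wA')
P=[]
for n in "ABCD":
    im=cv2.imread(f"pics/w{n}.png")[0:250]; P.append(im)
cv2.imwrite("pics/all.png",cv2.resize(np.vstack([np.hstack(P[:2]),np.hstack(P[2:])]),(800,357),interpolation=cv2.INTER_AREA))
```

```text
3.8 [385.1 387.5 186.7] [ 3.1408e+00  1.0000e-04 -1.7000e-03] F [-0.3  0.7 -0.9] v 0.006
```

View pics/all.png

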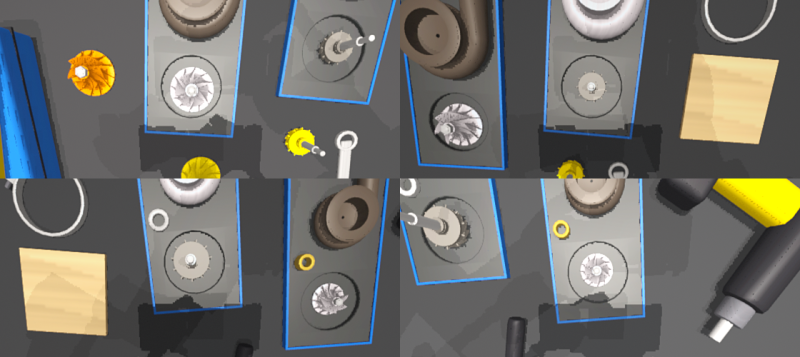

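The nests and wheels are clear in all four views: A wheel (192,90), B (591,87), C (191,260), D (597,270) in this mosaic. Now for the numbers.

```bash
cat > m.py <<'E'
from h import *
from scipy.optimize import least_squares
def load(n): return np.load(n+".npz")
def proj(d,p): 
    q=d["K"]@(d["R"]@np.array(p,float)+d["t"]); return q[:2]/q[2]
def fitcirc(w,c0,r0,band):
    c=np.array([*c0,r0],float)
    for b in (band,band*.6,band*.35):
        rr=np.hypot(*(w-c[:2]).T); s=w[abs(rr-c[2])<b]
        if len(s)<20: return c,len(s)
        c=least_squares(lambda p:np.hypot(*(s-p[:2]).T)-p[2],c,loss="soft_l1",f_scale=1).x
    return c,len(s)
def pts(d,mask,z): 
    v,u=np.nonzero(mask); return np.array([ray(d["K"],d["R"],d["t"],(a,b),z) for a,b in zip(u,v) if b<250])
def nest(d,c0):
    g=cv2.cvtColor(d["im"],cv2.COLOR_RGB2GRAY); e=cv2.Canny(g,40,100)
    return fitcirc(pts(d,e,14),c0,42.5,7)
E
python3 - <<'E'
from m import *
N=dict(A=(456,391),B=(505,197),C=(530,-190),D=(475,-388))
for n in "ABCD":
    d=load("w"+n); c,k=nest(d,N[n]); print(n,"nest",np.round(c,1),k)
    hsv=cv2.cvtColor(d["im"],cv2.COLOR_RGB2HSV)
    # tray by blue rim: near edge and sides, fit lines on z=16
    w=pts(d,cv2.inRange(hsv,(100,110,60),(125,255,255)),16)
    w=w[(abs(w[:,1]-N[n][1])<90)]; rel=w-c[:2]
    L=rel[(rel[:,1]>50)&(rel[:,0]>-50)]; Rr=rel[(rel[:,1]<-50)&(rel[:,0]>-50)]; B=rel[(rel[:,0]<-55)&(abs(rel[:,1])<50)]
    pl=np.polyfit(L[:,0],L[:,1],1);pr=np.polyfit(Rr[:,0],Rr[:,1],1);pb=np.polyfit(B[:,1],B[:,0],1)
    print("  rim mid at nest y off",round((pl[1]+pr[1])/2,1),"width",round((pl[1]-pr[1]),1),"back x",round(pb[1],1),"slope",pl[0].round(3),pr[0].round(3))
    S={"A":(62,6+3),"D":(46,6+3),"B":(43,25),"C":(56,31)}[n]
    g=cv2.cvtColor(d["im"],cv2.COLOR_RGB2GRAY)
    if n in "AD":
        m=cv2.inRange(g,135,255)
    else: # brownish: R-B
        m=((d["im"][:,:,0].astype(int)-d["im"][:,:,2])>6).astype(np.uint8)*255
    q=proj(d,[*c[:2],S[1]]); yy,xx=np.mgrid[:m.shape[0],:m.shape[1]]
    m[np.hypot(xx-q[0],yy-q[1])>40]=0
    m=cv2.morphologyEx(m,cv2.MORPH_CLOSE,np.ones((5,5)))
    cn=max(cv2.findContours(m,cv2.RETR_EXTERNAL,cv2.CHAIN_APPROX_NONE)[0],key=cv2.contourArea)
    w=np.array([ray(d["K"],d["R"],d["t"],p,S[1]) for p in cn[:,0]],np.float32)
    (x,y),r=cv2.minEnclosingCircle(w); h=fitcirc(w,(x,y),r,6); print("  wheel enc",round(x,1),round(y,1),round(r,1),"fit",np.round(h[0],1),h[1],"px",cn[:,0].mean(0).round(),"npx",q.round())
Z=[]
for n in "ABCD":
    d=load("w"+n);q=proj(d,[*N[n],20]).astype(int); Z.append(cv2.resize(d["im"][max(q[1]-50,0):q[1]+50,q[0]-50:q[0]+50,::-1],(400,300)))
cv2.imwrite("pics/z.png",np.vstack([np.hstack(Z[:2]),np.hstack(Z[2:])]))
E
```

```text
A nest [454.1 393.6  42.1] 567
  rim mid at nest y off 0.2 width 127.4 back x -66.5 slope -0.058 -0.057
  wheel enc 452.6 393.5 40.7 fit [453.  393.6  39.7] 226 px [267. 123.] npx [268. 122.]
B nest [503.9 199.   42.1] 568
  rim mid at nest y off 0.1 width 127.5 back x -66.7 slope -0.09 -0.089
  wheel enc 503.1 199.0 38.9 fit [502.9 199.   37.8] 234 px [268. 122.] npx [268. 122.]
C nest [ 528.6 -189.7   42.1] 575
  rim mid at nest y off 0.0 width 127.4 back x -66.6 slope 0.082 0.081
  wheel enc 527.6 -189.6 38.2 fit [ 527.7 -189.5   37.1] 233 px [272. 118.] npx [272. 118.]
D nest [ 473.6 -389.    42.2] 539
  rim mid at nest y off -0.1 width 127.3 back x -66.6 slope 0.081 0.079
  wheel enc 472.6 -389.0 41.1 fit [ 472.2 -389.    40.2] 193 px [277. 132.] npx [276. 132.]
```

View pics/z.png

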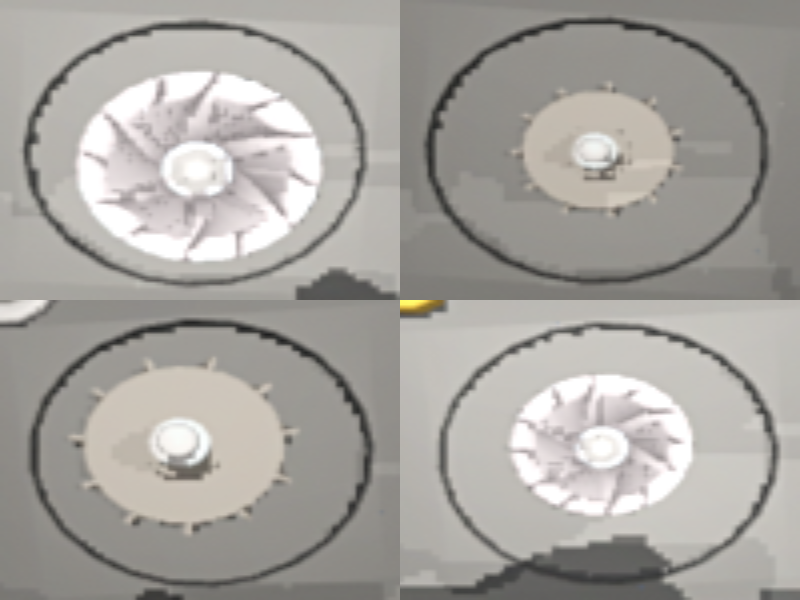

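Nests are well fixed; the wheels need better thresholds, so I'll use Otsu inside the nest.

```bash
cat >> m.py <<'E'
def wheel(d,c,kind,z,ztip):
    q=proj(d,[*c,z]); im=d["im"].astype(int); ch=im[:,:,1] if kind=="c" else np.clip((im[:,:,0]-im[:,:,2])*4,0,255)
    q0=proj(d,[*c,14]); yy,xx=np.mgrid[:420,:560]; sel=np.hypot(xx-q0[0],yy-q0[1])<36
    def blob(ch,sel):
        th,_=cv2.threshold(ch[sel].astype(np.uint8).reshape(-1,1),0,255,cv2.THRESH_OTSU)
        m=((ch>th)&sel).astype(np.uint8)*255
        if kind=="c": m=cv2.morphologyEx(m,cv2.MORPH_CLOSE,np.ones((7,7)))
        return max(cv2.findContours(m,cv2.RETR_EXTERNAL,cv2.CHAIN_APPROX_NONE)[0],key=cv2.contourArea)[:,0]
    p=blob(ch,sel); w=np.array([ray(d["K"],d["R"],d["t"],a,z) for a in p],np.float32)
    (x,y),r=cv2.minEnclosingCircle(w); f=fitcirc(w,(x,y),r,5)
    print("  wheel enc",np.round((x,y,r),1),"fit",np.round(f[0],1),f[1])
    qt=proj(d,[x,y,ztip]); g=im.min(2); 
    s2=np.hypot(xx-qt[0],yy-qt[1])<13; s2&=g>215
    cn,_=cv2.findContours(s2.astype(np.uint8),cv2.RETR_EXTERNAL,cv2.CHAIN_APPROX_NONE)
    if cn:
        b=max(cn,key=cv2.contourArea); e=np.array(cv2.minEnclosingCircle(b)[0]); print("  tip",np.round(ray(d["K"],d["R"],d["t"],e,ztip),1),"px",e.round(1),"expected",qt.round(1))
    return x,y
E
python3 - <<'E'
from m import *
N=dict(A=(454.1,393.6),B=(503.9,199),C=(528.6,-189.7),D=(473.6,-389))
for n,k,z,zt in(("A","c",9,52),("B","t",25,90),("C","t",31,111),("D","c",9,42)):
    print(n,N[n]); wheel(load("w"+n),N[n],k,z,zt)
E
```

```text
A (454.1, 393.6)
  wheel enc [450.7 393.   31.6] fit [450.5 392.9  30.8] 177
  tip [450.9 392.7] px [267.8 126. ] expected [267.6 126.1]
B (503.9, 199)
  wheel enc [505.3 198.5  21.3] fit [505.2 198.6  18.6] 131
  tip [505.5 198.5] px [267.2 120.5] expected [267.1 120.7]
C (528.6, -189.7)
  wheel enc [ 531.6 -185.9   27.6] fit [ 531.8 -185.7   24.1] 157
  tip [ 531.5 -186.2] px [266.6 112.7] expected [266.2 112.6]
D (473.6, -389)
  wheel enc [ 477.6 -387.9   23.6] fit [ 477.5 -387.8   22.8] 135
  tip [ 477.7 -387.4] px [275.  128.5] expected [275.5 128.7]
```

Emit:
send_rows(steps=[[[0.22,0.018,0,0,0,0],[0.218,0.018,0,0,0,0],[0,0,-0.25,0,0,0],[0,0,-0.25,0,0,0],[0,0,-0.25,0,0,0],[0,0,-0.1,0,0,0],[0,0,0,0,0,0],[0,0,0,0,0,0]]])

```text
clock: 4.65
ee_pos: [450.9, 394.0, 60.1]
eef_rot: [-3.141, -0.001, -0.001]
contact_force: [-0.3, 0.6, 1.2]
width: 69.9
gripper_force: 0.0
```

Emit:
send_rows(steps=[[[0,-0.007,-0.1,0,0,0],[0,0,-0.08,0,0,0],[0,0,-0.04,0,0,0],[0,0,0,0,0,0],[0,0,0,0,0,0]]])

```text
clock: 5.15
ee_pos: [450.2, 393.9, 26.7]
eef_rot: [-3.141, -0.001, 0.001]
contact_force: [0.3, -0.5, 0.3]
width: 69.9
gripper_force: 0.0
```

Emit:
send_rows(steps=[[[0,0,0,0,0,0],[0,0,0,0,0,0],[0,0,0,0,0,0],[0,0,0,0,0,0],[0,0,0,0,0,0],[0,0,0,0,0,0]]], fingers=0.4, force=20)

```text
clock: 5.75
ee_pos: [449.9, 393.7, 26.3]
eef_rot: [3.142, -0.0, 0.001]
contact_force: [0.3, -0.4, -0.0]
width: 36.9
gripper_force: 0.0
```

Closing got to 36.9 mm with no contact, so the pads sat above the blade cylinder. I'll reopen and go lower.

Emit:
send_rows(steps=[[[0,0,0,0,0,0],[0,0,0,0,0,0],[0,0,0,0,0,0],[0,0,0,0,0,0]]], fingers=0.76)

```text
clock: 6.15
ee_pos: [449.9, 393.7, 26.2]
eef_rot: [3.141, 0.0, 0.001]
contact_force: [0.2, 0.7, -0.6]
width: 64.5
gripper_force: 0.0
```

Run:
```python
from h import *
wsnap("wA2")
from cell import ctrl
im=cv2.imread("pics/wA2.png"); f=ctrl.grab_frame("scene"); s=f["color"][:,:,::-1]
K,R,t=extr(f); q=K@(R@np.array([450,393,40.])+t); q=(q[:2]/q[2]).astype(int); print(q)
c=s[max(0,q[1]-60):q[1]+45,q[0]-70:q[0]+70]
cv2.imwrite("pics/dbg.png",np.hstack([cv2.resize(im,(400,300)),cv2.resize(c,(400,300),interpolation=cv2.INTER_CUBIC)]))
```

```text
6.15 [449.9 393.7  26.2] [3.1415e+00 0.0000e+00 6.0000e-04] F [ 0.2  0.7 -0.6] v 0.003
[411 214]
```

View pics/dbg.png

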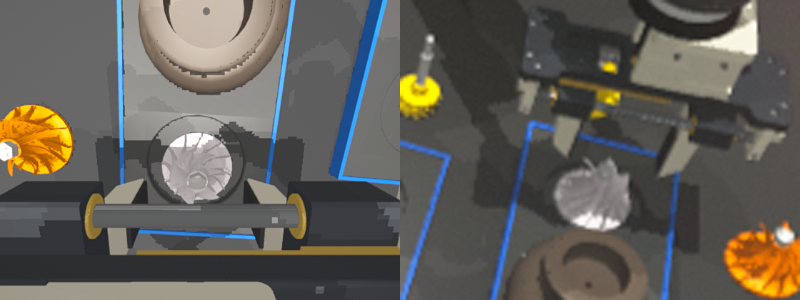

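The wheel at (197,167) in the left image sits ahead of the fingers, still upright. I'll recompute where it is.

Run:
```python
from m import *
d=load("wA2"); print(nest(d,(454.1,393.6))); print(proj(d,[450.8,392.9,52]),proj(d,[450,393.7,26]))
wheel(d,(454.1,393.6),"c",9,52)
w=load("wA2");
```

```text
(array([456.02585045, 393.96095772,  41.17204589]), 434)
[275.64985263 259.08902644] [273.98861988 243.828827  ]
  wheel enc [471.4 396.2  12.5] fit [455.5 393.7  19.8] 52
```

The wheel hasn't moved, so the contact pads are centred well behind the tips. I'll go lower, bringing the grasp point to the blade cylinder.

Emit:
send_rows(steps=[[[0.013,0,-0.03,0,0,0],[0,0,-0.03,0,0,0],[0,0,0,0,0,0],[0,0,0,0,0,0]]])

```text
clock: 6.65
ee_pos: [451.7, 393.5, 16.9]
eef_rot: [3.141, 0.001, 0.001]
contact_force: [-0.9, 0.3, 0.1]
width: 69.6
gripper_force: 0.0
```

Emit:
send_rows(steps=[[[0,0,0,0,0,0],[0,0,0,0,0,0],[0,0,0,0,0,0],[0,0,0,0,0,0],[0,0,0,0,0,0],[0,0,0,0,0,0]]], fingers=0.44, force=20)

```text
clock: 7.25
ee_pos: [451.8, 393.7, 17.3]
eef_rot: [3.142, 0.0, 0.001]
contact_force: [0.2, 1.0, 0.3]
width: 40.2
gripper_force: 0.0
```

Run:
```python
from h import *
wsnap("wA3")
im=cv2.imread("pics/wA3.png"); cv2.imwrite("pics/dbg2.png",cv2.resize(im[150:400,120:430],(744,600)))
```

```text
7.25 [451.8 393.7  17.3] [3.1415e+00 0.0000e+00 6.0000e-04] F [0.2 1.  0.3] v 0.002
```

View pics/dbg2.png

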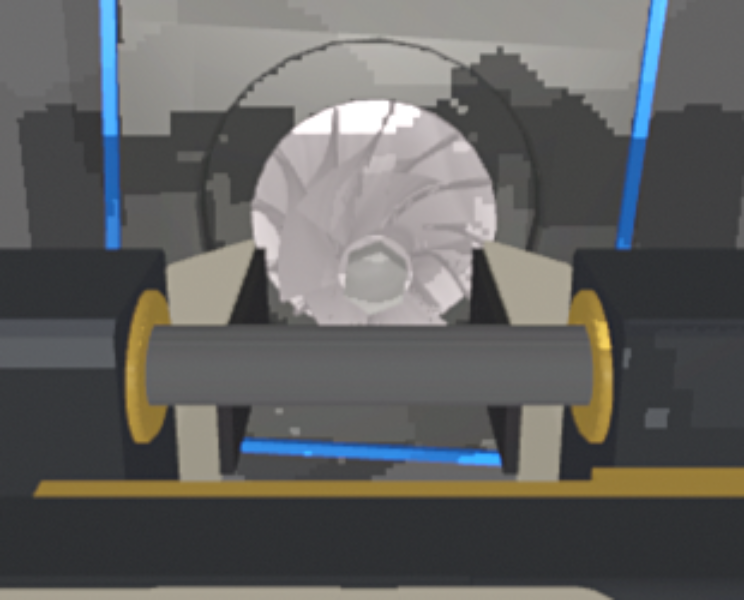

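Run:
```python
from m import *
d=load("wA3"); print(nest(d,(454,393.6)))
for px,z in(((276.3,264.6),52),((276,241),9)): print(ray(d["K"],d["R"],d["t"],px,z))
for dx in(-9.5,0,9.5):
  p=proj(d,[451.8+dx,393.7-20.1,17.3]); print((p-[120,150])*2.4, end=" ")
  p=proj(d,[451.8+dx,393.7+20.1,17.3]); print((p-[120,150])*2.4)
```

```text
(array([457.13790513, 393.8066656 ,  40.26449954]), 454)
[453.40078434 392.63456608]
[450.9222131  392.44467338]
[450.59056416 262.36119472] [288.3503625  262.18024465]
[451.61623642 226.0975053 ] [287.46386431 225.90964564]
[452.66637276 188.96886332] [286.55621876 188.77381395]
```

Run:
```python
from h import *
from cell import ctrl
f=ctrl.grab_frame("scene"); K,R,t=extr(f)
q0=np.array([411-70,214-60])
for z in(17,40,65,90):
  for s in(-20,20):
    q=K@(R@np.array([452,393.7+s,z])+t); print(z,s,((q[:2]/q[2])-q0)*[400/140*2,300/105*2],end=" ")
  print()
s=f["color"][154:259,341:481,::-1]
cv2.imwrite("pics/dbg3.png",cv2.resize(s,(800,600),interpolation=cv2.INTER_CUBIC))
```

```text
17 -20 [338.64432599 375.85263632] 17 20 [435.48813865 396.88237269] 
40 -20 [353.09162472 341.68016172] 40 20 [451.8859499  362.88229949] 
65 -20 [369.43131696 303.03157223] 65 20 [470.43660781 324.41840227] 
90 -20 [386.47531991 262.71706301] 90 20 [489.79249485 284.28490117]
```

View pics/dbg3.png

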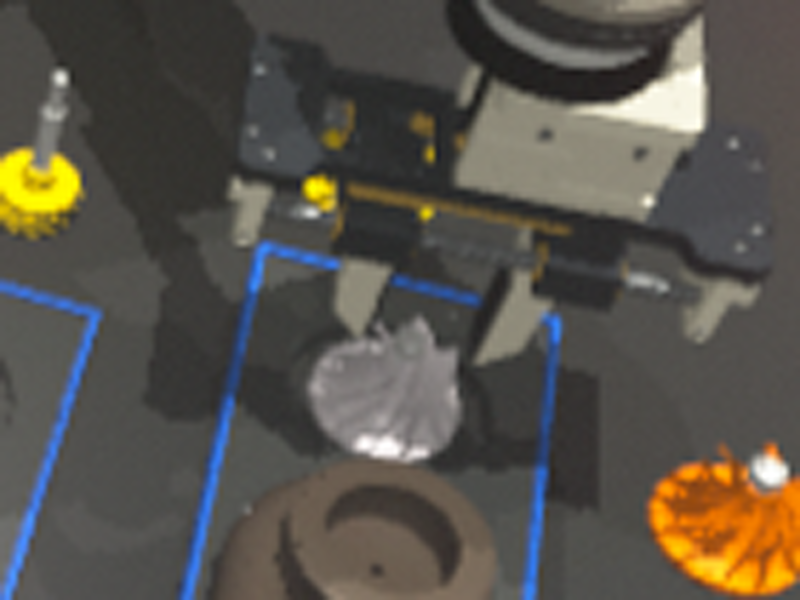

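The images show the fingertips riding well above the nominal TCP: about 40 mm in the wrist view and 25–45 mm in the scene view. The lack of contact agrees. I'll probe downward in small steps with the fingers open, watching the force.

Emit:
send_rows(steps=[[[0,0,0,0,0,0],[0,0,0,0,0,0],[0,0,0,0,0,0],[0,0,0,0,0,0],[0,0,-0.02,0,0,0],[0,0,0,0,0,0]]], fingers=0.76)

```text
clock: 7.95
ee_pos: [451.6, 393.5, 13.7]
eef_rot: [3.141, 0.001, 0.001]
contact_force: [-0.9, 0.3, -0.2]
width: 69.5
gripper_force: 0.0
```

Emit:
send_rows(steps=[[[0,0,-0.013,0,0,0],[0,0,0,0,0,0]]])

```text
clock: 8.15
ee_pos: [451.7, 393.5, 12.0]
eef_rot: [3.141, 0.001, 0.001]
contact_force: [0.1, -0.2, 0.5]
width: 69.7
gripper_force: 0.0
```

Still free below foam level (14), so the fingers really are shorter than stated. Continuing down.

Emit:
send_rows(steps=[[[0,0,-0.03,0,0,0],[0,0,-0.03,0,0,0],[0,0,0,0,0,0]]])

```text
clock: 8.45
ee_pos: [451.3, 393.3, 2.3]
eef_rot: [3.141, 0.001, 0.001]
contact_force: [-0.2, -0.5, 0.1]
width: 69.7
gripper_force: 0.0
```

Emit:
send_rows(steps=[[[0,0,0,0,0,0],[0,0,0,0,0,0],[0,0,0,0,0,0],[0,0,0,0,0,0],[0,0,0,0,0,0],[0,0,0,0,0,0]]], fingers=0.44, force=10)

```text
clock: 9.05
ee_pos: [451.9, 393.7, 3.4]
eef_rot: [3.142, -0.0, 0.001]
contact_force: [-0.1, -1.0, 0.4]
width: 40.4
gripper_force: 0.0
```

Consistent with tips about 41 mm above the nominal TCP (44 mm here, against a cylinder top of 42). Going down 12 mm more gives a 10 mm overlap and still keeps the body above the nose.

Emit:
send_rows(steps=[[[0,0,0,0,0,0],[0,0,0,0,0,0],[0,0,0,0,0,0],[0,0,0,0,0,0],[0,0,-0.03,0,0,0],[0,0,-0.03,0,0,0],[0,0,-0.02,0,0,0],[0,0,0,0,0,0]]], fingers=0.76)

```text
clock: 9.85
ee_pos: [451.4, 393.4, -9.5]
eef_rot: [3.141, 0.001, 0.001]
contact_force: [0.6, 0.1, -0.3]
width: 69.8
gripper_force: 0.0
```

Emit:
send_rows(steps=[[[0,0,0,0,0,0],[0,0,0,0,0,0],[0,0,0,0,0,0],[0,0,0,0,0,0],[0,0,0,0,0,0],[0,0,0,0,0,0]]], fingers=0.43, force=12)

```text
clock: 10.45
ee_pos: [452.0, 393.6, -8.5]
eef_rot: [3.142, -0.0, 0.001]
contact_force: [-0.5, -0.4, 1.2]
width: 43.3
gripper_force: 12.0
```

Run:
```python
from h import *
wsnap("wA4")
im=cv2.imread("pics/wA4.png"); cv2.imwrite("pics/dbg4.png",cv2.resize(im[150:400,120:430],(744,600)))
```

```text
10.45 [452.  393.6  -8.5] [ 3.1415e+00 -2.0000e-04  7.0000e-04] F [-0.5 -0.4  1.2] v 0.002
```

View pics/dbg4.png

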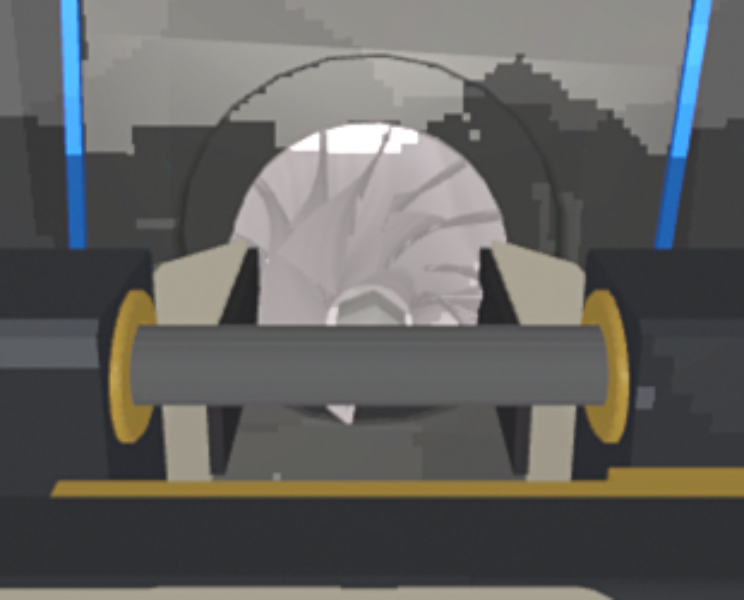

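Gripped: 43.3 mm width, 12 N, with the wheel centred between the pads. Raising the grip to 20 N and lifting.

Emit:
send_rows(steps=[[[0,0,0,0,0,0],[0,0,0.03,0,0,0],[0,0,0.07,0,0,0],[0,0,0.13,0,0,0],[0,0,0.17,0,0,0],[0,0,0.17,0,0,0],[0,0,0.13,0,0,0],[0,0,0,0,0,0]]], fingers=0.35, force=20)

```text
clock: 11.3
ee_pos: [453.6, 395.0, 100.0]
eef_rot: [-3.138, -0.006, 0.001]
contact_force: [0.1, 0.5, -1.7]
width: 43.4
gripper_force: 20.0
```

Emit:
send_rows(steps=[[[0.02,-0.22,0,0,0,0],[0.032,-0.32,0,0,0,0],[0.032,-0.33,0,0,0,0],[0.032,-0.33,0,0,0,0],[0.032,-0.33,0,0,0,0],[0.032,-0.33,0,0,0,0],[0.03,-0.33,0,0,0,0],[0.02,-0.32,0,0,0,0]]])

```text
clock: 12.1
ee_pos: [485.8, 15.2, 95.6]
eef_rot: [-3.142, 0.001, 0.001]
contact_force: [1.8, 0.2, -1.1]
width: 43.5
gripper_force: 20.0
```

Emit:
send_rows(steps=[[[0,-0.11,0,0,0,0],[0,0,0,0,0,0],[0,0,0,0,0,0],[0,0,0,0,0,0]]])

```text
clock: 12.5
ee_pos: [486.0, 1.8, 95.9]
eef_rot: [-3.141, 0.001, 0.002]
contact_force: [0.7, 0.0, -1.0]
width: 43.2
gripper_force: 20.0
```

Emit:
send_rows(steps=[[[0,0,-0.1,0,0,0],[0,0,-0.17,0,0,0],[0,0,-0.17,0,0,0],[0,0,-0.13,0,0,0],[0,0,-0.05,0,0,0],[0,0,-0.02,0,0,0],[0,0,-0.013,0,0,0],[0,0,0,0,0,0]]])

```text
clock: 13.3
ee_pos: [487.0, 0.9, -1.0]
eef_rot: [3.141, -0.001, 0.001]
contact_force: [-0.5, -0.3, -0.9]
width: 43.6
gripper_force: 20.0
```

Emit:
send_rows(steps=[[[0,0,-0.01,0,0,0],[0,0,0,0,0,0],[0,0,0,0,0,0]]])

```text
clock: 13.6
ee_pos: [486.5, 0.6, -2.9]
eef_rot: [3.141, -0.001, 0.0]
contact_force: [1.0, -0.2, -2.5]
width: 43.2
gripper_force: 20.0
```

Emit:
send_rows(steps=[[[0,0,-0.01,0,0,0],[0,0,0,0,0,0],[0,0,0,0,0,0]]])

```text
clock: 13.9
ee_pos: [486.3, 0.6, -4.7]
eef_rot: [3.142, 0.0, 0.001]
contact_force: [-0.9, 0.2, -1.9]
width: 43.2
gripper_force: 20.0
```

Emit:
send_rows(steps=[[[0,0,-0.007,0,0,0],[0,0,0,0,0,0],[0,0,0,0,0,0]]])

```text
clock: 14.2
ee_pos: [486.5, 0.6, -5.6]
eef_rot: [3.141, -0.0, 0.001]
contact_force: [-0.3, 0.0, 1.3]
width: 43.3
gripper_force: 20.0
```

Contact felt on the board at z -5.6. Releasing, then going to the large turbine wheel in C.

Emit:
send_rows(steps=[[[0,0,0,0,0,0],[0,0,0,0,0,0],[0,0,0,0,0,0],[0,0,0,0,0,0],[0,0,0.05,0,0,0],[0,0,0.15,0,0,0],[0,0,0.3,0,0,0],[0,0,0.25,0,0,0]]], fingers=0.76)

```text
clock: 15.0
ee_pos: [486.3, 0.7, 108.9]
eef_rot: [3.141, -0.0, 0.001]
contact_force: [0.5, 0.5, -0.7]
width: 69.7
gripper_force: 0.0
```

Emit:
send_rows(steps=[[[0.04,-0.2,0.08,0,0,0],[0.08,-0.3,0,0,0,0],[0.08,-0.32,0,0,0,0],[0.08,-0.3,0,0,0,0],[0.025,-0.124,0,0,0,0],[0,0,0,0,0,0],[0,0,0,0,0,0],[0,0,0,0,0,0]]])

```text
clock: 15.8
ee_pos: [531.7, -184.2, 118.9]
eef_rot: [-3.141, 0.001, 0.002]
contact_force: [-1.2, 1.1, 0.2]
width: 70.1
gripper_force: 0.0
```

Run:
```python
from m import *
wsnap("wC2"); d=load("wC2"); q=proj(d,[531.6,-186,111]); print(q, proj(d,[532,-186,140]))
from cell import ctrl
f=ctrl.grab_frame("top"); im=cv2.imread("pics/wC2.png")
cv2.imwrite("pics/dbg5.png",np.hstack([cv2.resize(im[150:400,120:430],(496,400)),cv2.resize(f["color"][170:270,240:316,::-1],(304,400))]))
```

```text
15.8 [ 531.7 -184.2  118.9] [-3.1409e+00  6.0000e-04  2.0000e-03] F [-1.2  1.1  0.2] v 0.008
[276.99010174 239.95157162] [277.51695906 256.87918797]
```

View pics/dbg5.png

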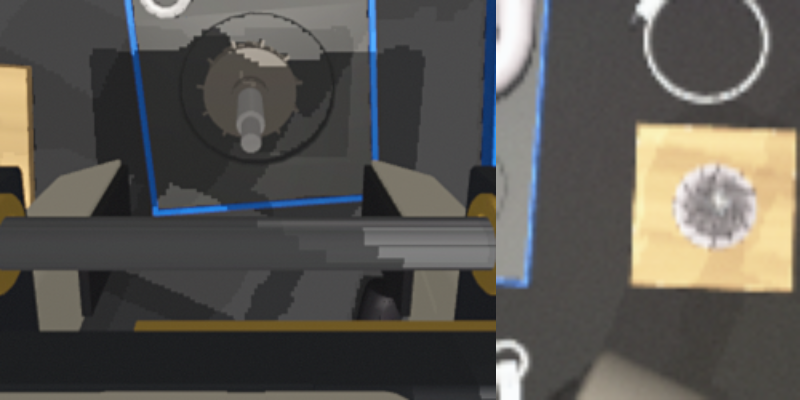

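The large wheel is parked upright on the board, at (715,205) in the right panel. The shaft tip is at (251,142) in the left panel, where predicted, so it lines up between the fingers. Descending.

Emit:
send_rows(steps=[[[0,-0.012,-0.1,0,0,0],[0,0,-0.2,0,0,0],[0,0,-0.15,0,0,0],[0,0,-0.05,0,0,0],[0,0,0,0,0,0],[0,0,0,0,0,0]]])

```text
clock: 16.5
ee_pos: [532.9, -187.7, 44.9]
eef_rot: [3.141, -0.001, 0.001]
contact_force: [0.7, -0.2, -0.5]
width: 69.9
gripper_force: 0.0
```

Emit:
send_rows(steps=[[[0,0,-0.04,0,0,0],[0,0,-0.02,0,0,0],[0,0,0,0,0,0],[0,0,0,0,0,0]]])

```text
clock: 16.9
ee_pos: [532.1, -187.8, 34.9]
eef_rot: [3.141, -0.0, 0.001]
contact_force: [-0.3, 0.0, 0.8]
width: 69.6
gripper_force: 0.0
```

Emit:
send_rows(steps=[[[0,0,-0.03,0,0,0],[0,0,-0.02,0,0,0],[0,0,0,0,0,0],[0,0,0,0,0,0]]])

```text
clock: 17.3
ee_pos: [532.0, -187.7, 27.1]
eef_rot: [-3.141, 0.0, 0.001]
contact_force: [0.3, 0.3, -0.8]
width: 70.0
gripper_force: 0.0
```

Emit:
send_rows(steps=[[[0,0.011,0,0,0,0],[0,0,0,0,0,0],[0,0,0,0,0,0]]], fingers=0.3, force=10)

```text
clock: 17.6
ee_pos: [532.2, -186.0, 27.4]
eef_rot: [3.141, -0.0, 0.001]
contact_force: [0.2, -1.0, 0.5]
width: 50.6
gripper_force: 0.0
```

Emit:
send_rows(steps=[[[0,0,0,0,0,0],[0,0,0,0,0,0],[0,0,0,0,0,0],[0,0,0,0,0,0],[0,0,0,0,0,0],[0,0,0,0,0,0]]], fingers=0.1)

```text
clock: 18.2
ee_pos: [532.1, -186.2, 27.3]
eef_rot: [3.141, -0.0, 0.001]
contact_force: [0.3, -0.3, -0.7]
width: 11.6
gripper_force: 10.0
```

Emit:
send_rows(steps=[[[0,0,0,0,0,0],[0,0,0.03,0,0,0],[0,0,0.07,0,0,0],[0,0,0.13,0,0,0],[0,0,0.17,0,0,0],[0,0,0.17,0,0,0],[0,0,0.13,0,0,0],[0,0,0.04,0,0,0]]], fingers=0.05, force=30)

```text
clock: 19.0
ee_pos: [533.2, -186.6, 141.2]
eef_rot: [3.14, -0.004, 0.001]
contact_force: [-0.7, 0.3, -3.6]
width: 10.8
gripper_force: 30.0
```

Emit:
send_rows(steps=[[[-0.012,0.1,0,0,0,0],[-0.025,0.2,0,0,0,0],[-0.037,0.28,0,0,0,0],[-0.04,0.3,0,0,0,0],[-0.04,0.3,0,0,0,0],[-0.04,0.3,0,0,0,0],[-0.04,0.3,0,0,0,0],[-0.04,0.3,0,0,0,0]]])

```text
clock: 19.8
ee_pos: [488.9, 128.3, 137.1]
eef_rot: [3.142, 0.003, 0.001]
contact_force: [1.5, -0.1, -2.8]
width: 10.6
gripper_force: 30.0
```

Emit:
send_rows(steps=[[[-0.04,0.3,0,0,0,0],[-0.04,0.3,0,0,0,0],[-0.04,0.3,0,0,0,0],[-0.04,0.3,0,0,0,0],[-0.037,0.28,0,0,0,0],[-0.025,0.2,0,0,0,0],[-0.012,0.1,0,0,0,0],[0,0,0,0,0,0]]])

```text
clock: 20.6
ee_pos: [454.0, 394.4, 136.8]
eef_rot: [3.14, 0.002, 0.004]
contact_force: [0.5, -0.6, -4.3]
width: 10.8
gripper_force: 30.0
```

Emit:
send_rows(steps=[[[-0.01,0.1,0,0,0,0],[0,0.05,0,0,0,0],[0,0,0,0,0,0],[0,0,0,0,0,0]]])

```text
clock: 21.0
ee_pos: [454.6, 414.9, 138.2]
eef_rot: [3.141, 0.0, 0.0]
contact_force: [0.5, -0.4, -2.7]
width: 11.0
gripper_force: 30.0
```

Emit:
send_rows(steps=[[[0,-0.08,0,0,0,0],[0,-0.062,-0.03,0,0,0],[0,0,-0.1,0,0,0],[0,0,-0.17,0,0,0],[0,0,-0.17,0,0,0],[0,0,-0.13,0,0,0],[0,0,-0.06,0,0,0],[0,0,-0.02,0,0,0]]])

```text
clock: 21.8
ee_pos: [454.1, 393.0, 35.4]
eef_rot: [3.14, 0.002, -0.0]
contact_force: [0.7, -0.4, -2.8]
width: 11.0
gripper_force: 30.0
```

Emit:
send_rows(steps=[[[0,0,0,0,0,0],[0,0,0,0,0,0],[0,0,0,0,0,0]]])

```text
clock: 22.1
ee_pos: [455.0, 394.5, 37.4]
eef_rot: [-3.141, -0.002, 0.001]
contact_force: [-0.5, -0.2, -3.7]
width: 10.9
gripper_force: 30.0
```

Emit:
send_rows(steps=[[[-0.002,-0.006,-0.03,0,0,0],[0,0,-0.02,0,0,0],[0,0,0,0,0,0],[0,0,0,0,0,0],[0,0,0,0,0,0]]])

```text
clock: 22.6
ee_pos: [454.2, 393.3, 28.8]
eef_rot: [3.142, -0.0, 0.001]
contact_force: [0.1, -0.0, -3.7]
width: 10.8
gripper_force: 30.0
```

Emit:
send_rows(steps=[[[0,0,-0.01,0,0,0],[0,0,0,0,0,0],[0,0,0,0,0,0],[0,0,0,0,0,0]]])

```text
clock: 23.0
ee_pos: [454.2, 393.3, 27.3]
eef_rot: [-3.142, -0.0, 0.001]
contact_force: [0.3, -0.1, -3.4]
width: 10.7
gripper_force: 30.0
```

Emit:
send_rows(steps=[[[0,0,-0.006,0,0,0],[0,0,0,0,0,0],[0,0,0,0,0,0]]])

```text
clock: 23.3
ee_pos: [454.4, 393.4, 27.3]
eef_rot: [-3.141, -0.001, 0.001]
contact_force: [-2.0, -1.4, 5.7]
width: 10.7
gripper_force: 30.0
```

Landed. Opening, rising, and checking.

Emit:
send_rows(steps=[[[0,0,0,0,0,0],[0,0,0,0,0,0],[0,0,0,0,0,0],[0,0,0,0,0,0],[0,0,0.05,0,0,0],[0,0,0.2,0,0,0],[0,0,0.3,0,0,0],[0,0,0.25,0,0,0]]], fingers=0.6)

```text
clock: 24.1
ee_pos: [454.3, 393.3, 148.8]
eef_rot: [-3.141, -0.001, 0.001]
contact_force: [0.7, 1.1, 0.8]
width: 54.9
gripper_force: 0.0
```

Emit:
send_rows(steps=[[[-0.2,0,0,0,0,0],[-0.25,0,0,0,0,0],[0,0,0,0,0,0],[0,0,0,0,0,0],[0,0,0,0,0,0]]])

```text
clock: 24.6
ee_pos: [387.5, 393.4, 146.8]
eef_rot: [-3.141, -0.001, 0.0]
contact_force: [0.5, -0.6, -0.5]
width: 55.4
gripper_force: 0.0
```

Run:
```python
from m import *
wsnap("pA"); d=load("pA"); c,k=nest(d,(454.1,393.6)); print(c,k); wheel(d,c[:2],"t",31,111)
```

```text
24.6 [387.5 393.4 146.8] [-3.1411e+00 -1.0000e-03  4.0000e-04] F [ 0.5 -0.6 -0.5] v 0.012
[454.11972646 393.80111768  42.01976905] 656
  wheel enc [454.  393.9  27.6] fit [454.1 393.8  24.2] 178
  tip [455.9 393.6] px [273.9 123.6] expected [273.5 126.6]
```

Large turbine wheel is within 0.3 mm of the centre of nest A. Now the small compressor wheel in D.

Emit:
send_rows(steps=[[[0.038,-0.32,0,0,0,0],[0.038,-0.32,0,0,0,0],[0.038,-0.32,0,0,0,0],[0.038,-0.32,0,0,0,0],[0.038,-0.32,0,0,0,0],[0.038,-0.32,0,0,0,0],[0.038,-0.32,0,0,0,0],[0.038,-0.32,0,0,0,0]]])

```text
clock: 25.45
ee_pos: [432.9, 6.6, 146.5]
eef_rot: [3.141, -0.001, -0.0]
contact_force: [1.0, 0.0, 0.1]
width: 55.2
gripper_force: 0.0
```

Emit:
send_rows(steps=[[[0.038,-0.32,0,0,0,0],[0.038,-0.32,0,0,0,0],[0.038,-0.32,0,0,0,0],[0.038,-0.32,0,0,0,0],[0.038,-0.32,0,0,0,0],[0.038,-0.32,0,0,0,0],[0.038,-0.32,0,0,0,0],[0.038,-0.32,0,0,0,0]]], fingers=0.65)

```text
clock: 26.25
ee_pos: [477.6, -377.9, 146.0]
eef_rot: [3.142, 0.0, -0.001]
contact_force: [0.8, 0.1, 0.6]
width: 59.7
gripper_force: 0.0
```

Emit:
send_rows(steps=[[[0,-0.087,0,0,0,0],[0,0,0,0,0,0],[0,0,0,0,0,0]]])

```text
clock: 26.55
ee_pos: [477.5, -387.0, 145.8]
eef_rot: [-3.14, 0.001, 0.0]
contact_force: [0.0, -0.1, 0.2]
width: 59.6
gripper_force: 0.0
```

Emit:
send_rows(steps=[[[0.003,-0.004,-0.15,0,0,0],[0,0,-0.25,0,0,0],[0,0,-0.25,0,0,0],[0,0,-0.2,0,0,0],[0,0,-0.08,0,0,0],[0,0,-0.03,0,0,0],[0,0,0,0,0,0],[0,0,0,0,0,0]]])

```text
clock: 27.35
ee_pos: [479.3, -389.0, 4.2]
eef_rot: [3.139, -0.002, 0.001]
contact_force: [0.7, -1.0, 0.0]
width: 59.5
gripper_force: 0.0
```

Emit:
send_rows(steps=[[[0,0,-0.06,0,0,0],[0,0,-0.04,0,0,0],[0,0,-0.02,0,0,0],[0,0,0,0,0,0],[0,0,0,0,0,0]]])

```text
clock: 27.85
ee_pos: [478.2, -388.5, -15.7]
eef_rot: [-3.142, 0.0, 0.001]
contact_force: [0.7, -0.6, -0.1]
width: 59.8
gripper_force: 0.0
```

Emit:
send_rows(steps=[[[0,0.005,0,0,0,0],[0,0,0,0,0,0],[0,0,0,0,0,0],[0,0,0,0,0,0],[0,0,0,0,0,0],[0,0,0,0,0,0]]], fingers=0.28, force=10)

```text
clock: 28.45
ee_pos: [478.3, -387.7, -15.5]
eef_rot: [3.141, -0.0, 0.001]
contact_force: [-0.6, 0.7, 0.7]
width: 32.7
gripper_force: 10.0
```

Emit:
send_rows(steps=[[[0,0,0,0,0,0],[0,0,0.03,0,0,0],[0,0,0.07,0,0,0],[0,0,0.13,0,0,0],[0,0,0.17,0,0,0],[0,0,0.13,0,0,0],[0,0,0.07,0,0,0],[0,0,0,0,0,0]]], fingers=0.22, force=18)

```text
clock: 29.25
ee_pos: [479.1, -388.5, 76.5]
eef_rot: [3.139, -0.003, 0.001]
contact_force: [-0.5, 0.6, -0.7]
width: 32.4
gripper_force: 18.0
```

Emit:
send_rows(steps=[[[0.04,0.15,0,0,0,0],[0.07,0.27,0,0,0,0],[0.08,0.31,0,0,0,0],[0.08,0.31,0,0,0,0],[0.05,0.2,0,0,0,0],[0.02,0.08,0,0,0,0],[0,0,0,0,0,0],[0,0,0,0,0,0]]])

```text
clock: 30.05
ee_pos: [529.0, -190.7, 74.0]
eef_rot: [3.141, 0.001, 0.0]
contact_force: [-0.7, -1.2, -0.6]
width: 32.0
gripper_force: 18.0
```

Emit:
send_rows(steps=[[[0,0,-0.1,0,0,0],[0,0,-0.17,0,0,0],[0,0,-0.17,0,0,0],[0,0,-0.07,0,0,0],[0,0,-0.02,0,0,0],[0,0,0,0,0,0],[0,0,0,0,0,0]]])

```text
clock: 30.75
ee_pos: [530.0, -190.5, -4.0]
eef_rot: [3.141, -0.002, 0.0]
contact_force: [-0.5, 0.3, -0.2]
width: 32.3
gripper_force: 18.0
```

Now the last 11 mm, with a small y trim.

Emit:
send_rows(steps=[[[-0.002,0.005,-0.03,0,0,0],[0,0,-0.025,0,0,0],[0,0,-0.01,0,0,0],[0,0,0,0,0,0],[0,0,0,0,0,0],[0,0,0,0,0,0]]])

```text
clock: 31.35
ee_pos: [529.1, -189.0, -14.7]
eef_rot: [3.141, -0.0, 0.001]
contact_force: [0.4, -0.1, -0.6]
width: 32.5
gripper_force: 18.0
```

Emit:
send_rows(steps=[[[0,0,-0.006,0,0,0],[0,0,0,0,0,0],[0,0,0,0,0,0]]])

```text
clock: 31.65
ee_pos: [529.1, -189.0, -15.5]
eef_rot: [3.141, -0.0, 0.001]
contact_force: [-0.6, -0.0, 1.8]
width: 32.4
gripper_force: 18.0
```

Emit:
send_rows(steps=[[[0,0,0,0,0,0],[0,0,0,0,0,0],[0,0,0,0,0,0],[0,0,0,0,0,0],[0,0,0.05,0,0,0],[0,0,0.2,0,0,0],[0,0,0.3,0,0,0],[0,0,0.33,0,0,0]]], fingers=0.65)

```text
clock: 32.45
ee_pos: [528.1, -188.5, 117.3]
eef_rot: [-3.141, 0.002, 0.001]
contact_force: [1.5, -1.2, -0.3]
width: 59.7
gripper_force: 0.0
```

Emit:
send_rows(steps=[[[-0.2,0,0.2,0,0,0],[-0.27,0,0.1,0,0,0],[0,0,0,0,0,0],[0,0,0,0,0,0],[0,0,0,0,0,0]]])

```text
clock: 32.95
ee_pos: [459.0, -189.0, 161.1]
eef_rot: [3.141, -0.0, 0.001]
contact_force: [0.5, -0.1, 0.1]
width: 59.6
gripper_force: 0.0
```

Run:
```python
from m import *
wsnap("pC"); d=load("pC"); c,k=nest(d,(528.6,-189.7)); print(c,k); wheel(d,c[:2],"c",9,42)
```

```text
32.95 [ 459.  -189.   161.1] [ 3.1415e+00 -3.0000e-04  6.0000e-04] F [ 0.5 -0.1  0.1] v 0.02
[ 528.73102138 -189.72775231   42.03443183] 611
  wheel enc [ 528.3 -188.7   23.2] fit [ 528.3 -188.7   22.6] 141
  tip [ 528.3 -188.3] px [273. 122.] expected [273.5 121.9]
```

Emit:
send_rows(steps=[[[0.029,0.32,0,0,0,0],[0.029,0.32,0,0,0,0],[0.029,0.32,0,0,0,0],[0.039,0.32,0,0,0,0],[0.039,0.32,0,0,0,0],[0.049,0.32,0,0,0,0],[0.049,0.32,0,0,0,0],[0.049,0.32,0,0,0,0]]])

```text
clock: 33.8
ee_pos: [505.5, 197.7, 160.2]
eef_rot: [3.141, 0.001, 0.001]
contact_force: [1.0, -0.6, 0.2]
width: 59.7
gripper_force: 0.0
```

Emit:
send_rows(steps=[[[0,0,0,0,0,0],[0,0,0,0,0,0],[0,0,0,0,0,0]]])

```text
clock: 34.1
ee_pos: [505.1, 194.4, 160.4]
eef_rot: [3.141, 0.002, 0.0]
contact_force: [-0.0, -0.8, 0.4]
width: 59.8
gripper_force: 0.0
```

Small compressor wheel is within 1.1 mm of the centre of nest C. Now the small turbine wheel in B.

Emit:
send_rows(steps=[[[0.005,0.027,-0.1,0,0,0],[0,0,-0.25,0,0,0],[0,0,-0.25,0,0,0],[0,0,-0.16,0,0,0],[0,0,-0.06,0,0,0],[0,0,0,0,0,0],[0,0,0,0,0,0],[0,0,0,0,0,0]]])

```text
clock: 34.9
ee_pos: [507.2, 199.1, 39.8]
eef_rot: [-3.141, -0.003, 0.0]
contact_force: [0.3, 0.3, 0.4]
width: 59.7
gripper_force: 0.0
```

Emit:
send_rows(steps=[[[0,0,-0.08,0,0,0],[0,0,-0.05,0,0,0],[0,0,-0.03,0,0,0],[0,0,0,0,0,0],[0,0,0,0,0,0],[0,0,0,0,0,0]]])

```text
clock: 35.5
ee_pos: [506.2, 199.2, 14.4]
eef_rot: [3.142, -0.0, 0.001]
contact_force: [-0.1, 0.7, 0.5]
width: 60.0
gripper_force: 0.0
```

Emit:
send_rows(steps=[[[0,-0.005,-0.01,0,0,0],[0,0,0,0,0,0],[0,0,0,0,0,0],[0,0,0,0,0,0]]], fingers=0.2, force=8)

```text
clock: 35.9
ee_pos: [506.0, 198.4, 12.8]
eef_rot: [3.142, -0.0, 0.001]
contact_force: [-0.7, 0.1, -0.1]
width: 32.3
gripper_force: 0.0
```

Emit:
send_rows(steps=[[[0,0,0,0,0,0],[0,0,0,0,0,0],[0,0,0,0,0,0],[0,0,0,0,0,0]]], fingers=0.07)

```text
clock: 36.3
ee_pos: [506.0, 198.3, 12.7]
eef_rot: [3.141, 0.0, 0.001]
contact_force: [0.2, -1.1, 0.7]
width: 9.1
gripper_force: 8.0
```

Emit:
send_rows(steps=[[[0,0,0,0,0,0],[0,0,0.03,0,0,0],[0,0,0.07,0,0,0],[0,0,0.13,0,0,0],[0,0,0.17,0,0,0],[0,0,0.17,0,0,0],[0,0,0.08,0,0,0],[0,0,0.02,0,0,0]]], fingers=0.03, force=25)

```text
clock: 37.1
ee_pos: [506.9, 198.6, 115.1]
eef_rot: [-3.141, -0.003, 0.001]
contact_force: [0.8, 0.1, -1.9]
width: 8.3
gripper_force: 25.0
```

Emit:
send_rows(steps=[[[-0.013,-0.1,0,0,0,0],[-0.013,-0.2,0,0,0,0],[-0.013,-0.28,0,0,0,0],[-0.013,-0.29,0,0,0,0],[-0.013,-0.29,0,0,0,0],[-0.013,-0.29,0,0,0,0],[-0.013,-0.29,0,0,0,0],[-0.013,-0.29,0,0,0,0]]])

```text
clock: 37.9
ee_pos: [488.6, -108.2, 111.9]
eef_rot: [-3.141, 0.003, 0.0]
contact_force: [1.1, 0.1, -1.6]
width: 8.0
gripper_force: 25.0
```

Emit:
send_rows(steps=[[[-0.013,-0.29,0,0,0,0],[-0.013,-0.29,0,0,0,0],[-0.013,-0.29,0,0,0,0],[-0.013,-0.29,0,0,0,0],[-0.013,-0.29,0,0,0,0],[-0.013,-0.25,0,0,0,0],[-0.013,-0.13,0,0,0,0],[-0.013,-0.055,0,0,0,0]]])

```text
clock: 38.7
ee_pos: [472.7, -390.8, 111.2]
eef_rot: [-3.14, 0.002, -0.002]
contact_force: [-0.8, -0.1, -1.7]
width: 8.1
gripper_force: 25.0
```

Emit:
send_rows(steps=[[[0,0,0,0,0,0],[0,0,0,0,0,0],[0,0,0,0,0,0]]])

```text
clock: 39.0
ee_pos: [474.9, -387.5, 113.1]
eef_rot: [-3.141, 0.0, 0.002]
contact_force: [0.3, -0.3, -2.2]
width: 8.0
gripper_force: 25.0
```

Emit:
send_rows(steps=[[[-0.002,-0.005,-0.08,0,0,0],[0,0,-0.16,0,0,0],[0,0,-0.18,0,0,0],[0,0,-0.12,0,0,0],[0,0,-0.05,0,0,0],[0,0,-0.02,0,0,0],[0,0,0,0,0,0],[0,0,0,0,0,0]]])

```text
clock: 39.8
ee_pos: [475.1, -390.0, 22.7]
eef_rot: [3.14, -0.001, 0.001]
contact_force: [-0.3, -0.6, -1.2]
width: 8.5
gripper_force: 25.0
```

Emit:
send_rows(steps=[[[0,0,-0.02,0,0,0],[0,0,-0.015,0,0,0],[0,0,0,0,0,0],[0,0,0,0,0,0],[0,0,0,0,0,0]]])

```text
clock: 40.3
ee_pos: [474.5, -389.7, 16.6]
eef_rot: [3.141, -0.0, 0.001]
contact_force: [-0.0, -0.4, -1.5]
width: 8.5
gripper_force: 25.0
```

Emit:
send_rows(steps=[[[0,0.004,-0.015,0,0,0],[0,0,-0.006,0,0,0],[0,0,0,0,0,0],[0,0,0,0,0,0],[0,0,0,0,0,0]]])

```text
clock: 40.8
ee_pos: [474.5, -389.1, 13.3]
eef_rot: [3.141, -0.0, 0.001]
contact_force: [-0.3, -0.4, -1.1]
width: 8.3
gripper_force: 25.0
```

Emit:
send_rows(steps=[[[0,0,-0.005,0,0,0],[0,0,0,0,0,0],[0,0,0,0,0,0]]])

```text
clock: 41.1
ee_pos: [474.6, -389.2, 12.8]
eef_rot: [3.141, -0.0, 0.001]
contact_force: [0.3, -0.3, -0.3]
width: 8.5
gripper_force: 25.0
```

Emit:
send_rows(steps=[[[0,0,-0.005,0,0,0],[0,0,0,0,0,0],[0,0,0,0,0,0]]])

```text
clock: 41.4
ee_pos: [474.7, -389.3, 12.7]
eef_rot: [3.141, -0.001, 0.001]
contact_force: [-1.1, 1.5, 5.6]
width: 8.5
gripper_force: 25.0
```

Landed. Releasing and checking.

Emit:
send_rows(steps=[[[0,0,0,0,0,0],[0,0,0,0,0,0],[0,0,0,0,0,0],[0,0,0,0,0,0],[0,0,0.05,0,0,0],[0,0,0.2,0,0,0],[0,0,0.3,0,0,0],[0,0,0.33,0,0,0]]], fingers=0.76)

```text
clock: 42.2
ee_pos: [473.9, -388.4, 144.8]
eef_rot: [-3.14, 0.002, 0.001]
contact_force: [0.4, -0.7, -0.0]
width: 66.8
gripper_force: 0.0
```

Emit:
send_rows(steps=[[[-0.2,0,0,0,0,0],[-0.25,0,0.05,0,0,0],[0,0,0,0,0,0],[0,0,0,0,0,0],[0,0,0,0,0,0]]])

```text
clock: 42.7
ee_pos: [407.7, -389.2, 151.5]
eef_rot: [3.141, -0.001, 0.001]
contact_force: [-0.1, -0.6, -1.0]
width: 69.8
gripper_force: 0.0
```

Run:
```python
from m import *
wsnap("pD"); d=load("pD"); c,k=nest(d,(473.6,-389)); print(c,k); wheel(d,c[:2],"t",25,90)
```

```text
42.7 [ 407.7 -389.2  151.5] [ 3.1412e+00 -6.0000e-04  7.0000e-04] F [-0.1 -0.6 -1. ] v 0.013
[ 473.64015721 -389.11649244   41.98631898] 614
  wheel enc [ 473.6 -388.6   21.2] fit [ 473.8 -388.7   18.6] 141
  tip [ 473.6 -388.6] px [273.2 127. ] expected [273.2 127. ]
```

Emit:
send_rows(steps=[[[0.01,0.325,0,0,0,0],[0.01,0.325,0,0,0,0],[0.01,0.325,0,0,0,0],[0.01,0.325,0,0,0,0],[0.01,0.325,0,0,0,0],[0.01,0.325,0,0,0,0],[0.01,0.325,0,0,0,0],[0.01,0.325,0,0,0,0]]])

```text
clock: 43.55
ee_pos: [419.3, 3.3, 151.3]
eef_rot: [-3.142, -0.0, 0.001]
contact_force: [1.2, -0.2, 0.9]
width: 69.5
gripper_force: 0.0
```

Emit:
send_rows(steps=[[[0,0,0,0,0,0],[0,0,0,0,0,0],[0,0,0,0,0,0]]])

```text
clock: 43.85
ee_pos: [419.4, 0.4, 151.2]
eef_rot: [3.141, 0.0, 0.001]
contact_force: [-0.1, -0.2, -0.3]
width: 69.9
gripper_force: 0.0
```

Run:
```python
from m import *
wsnap("pE"); d=load("pE"); print(proj(d,[485.3,.6,55])); wheel(d,(485.3,.6),"c",12,55)
g=d["im"].min(2); q=proj(d,[485.3,.6,12]).astype(int); cv2.imwrite("pics/e.png",d["im"][:,:,::-1])
```

```text
43.85 [4.194e+02 4.000e-01 1.512e+02] [3.1412e+00 2.0000e-04 6.0000e-04] F [-0.1 -0.2 -0.3] v 0.029
[273.69708628 126.27479526]
  wheel enc [484.5   0.6  33. ] fit [484.5   0.6  32.2] 202
  tip [489.4   0.8] px [273.5 121. ] expected [273.7 127.3]
```

Small turbine wheel is within 0.5 mm in D. The parked wheel is where I left it, so I'll pick it up.

Emit:
send_rows(steps=[[[0.22,0.001,0,0,0,0],[0.227,0,-0.05,0,0,0],[0,0,-0.25,0,0,0],[0,0,-0.25,0,0,0],[0,0,-0.2,0,0,0],[0,0,-0.1,0,0,0],[0,0,0,0,0,0],[0,0,0,0,0,0]]])

```text
clock: 44.7
ee_pos: [486.5, -0.1, 24.1]
eef_rot: [3.141, -0.0, -0.002]
contact_force: [0.6, 1.3, 0.7]
width: 69.9
gripper_force: 0.0
```

Emit:
send_rows(steps=[[[0,0,-0.1,0,0,0],[0,0,-0.06,0,0,0],[0,0,-0.03,0,0,0],[0,0,0,0,0,0],[0,0,0,0,0,0]]])

```text
clock: 45.2
ee_pos: [486.4, 1.0, -4.2]
eef_rot: [3.141, -0.001, 0.001]
contact_force: [-0.6, -0.7, 0.2]
width: 69.6
gripper_force: 0.0
```

Emit:
send_rows(steps=[[[0,0,0,0,0,0],[0,0,0,0,0,0],[0,0,0,0,0,0],[0,0,0,0,0,0],[0,0,0,0,0,0],[0,0,0,0,0,0]]], fingers=0.43, force=12)

```text
clock: 45.8
ee_pos: [486.2, 1.1, -4.5]
eef_rot: [3.141, -0.0, 0.001]
contact_force: [-0.2, 0.4, 1.6]
width: 43.2
gripper_force: 12.0
```

Emit:
send_rows(steps=[[[0,0,0,0,0,0],[0,0,0.03,0,0,0],[0,0,0.07,0,0,0],[0,0,0.13,0,0,0],[0,0,0.17,0,0,0],[0,0,0.13,0,0,0],[0,0,0.07,0,0,0],[0,0,0,0,0,0]]], fingers=0.35, force=20)

```text
clock: 46.6
ee_pos: [487.0, 1.0, 86.9]
eef_rot: [3.141, -0.003, 0.001]
contact_force: [-0.1, -0.8, -1.2]
width: 43.3
gripper_force: 20.0
```

Emit:
send_rows(steps=[[[0.015,0.15,0,0,0,0],[0.025,0.27,0,0,0,0],[0.03,0.31,0,0,0,0],[0.03,0.31,0,0,0,0],[0.02,0.2,0,0,0,0],[0.005,0.08,0,0,0,0],[0,0,0,0,0,0],[0,0,0,0,0,0]]])

```text
clock: 47.4
ee_pos: [504.3, 198.0, 84.6]
eef_rot: [3.141, 0.002, 0.0]
contact_force: [-0.4, 0.2, -1.2]
width: 43.4
gripper_force: 20.0
```

Emit:
send_rows(steps=[[[0,0,-0.1,0,0,0],[0,0,-0.17,0,0,0],[0,0,-0.17,0,0,0],[0,0,-0.08,0,0,0],[0,0,-0.02,0,0,0],[0,0,0,0,0,0],[0,0,0,0,0,0]]])

```text
clock: 48.1
ee_pos: [505.7, 199.0, 5.4]
eef_rot: [-3.141, -0.002, 0.0]
contact_force: [-0.1, 0.0, -1.2]
width: 43.0
gripper_force: 20.0
```

Emit:
send_rows(steps=[[[-0.002,0,-0.03,0,0,0],[0,0,-0.025,0,0,0],[0,0,-0.015,0,0,0],[0,0,0,0,0,0],[0,0,0,0,0,0],[0,0,0,0,0,0]]])

```text
clock: 48.7
ee_pos: [504.6, 199.2, -6.1]
eef_rot: [3.142, -0.0, 0.001]
contact_force: [0.8, 0.0, -2.3]
width: 43.2
gripper_force: 20.0
```

Emit:
send_rows(steps=[[[0,0,-0.007,0,0,0],[0,0,0,0,0,0],[0,0,0,0,0,0]]])

```text
clock: 49.0
ee_pos: [504.5, 199.1, -7.2]
eef_rot: [3.141, 0.0, 0.001]
contact_force: [-0.5, 0.8, -0.7]
width: 43.1
gripper_force: 20.0
```

Emit:
send_rows(steps=[[[0,0,-0.005,0,0,0],[0,0,0,0,0,0],[0,0,0,0,0,0]]])

```text
clock: 49.3
ee_pos: [504.6, 199.2, -7.5]
eef_rot: [-3.142, -0.0, 0.001]
contact_force: [-1.2, -0.2, 4.9]
width: 43.3
gripper_force: 20.0
```

Emit:
send_rows(steps=[[[0,0,0,0,0,0],[0,0,0,0,0,0],[0,0,0,0,0,0],[0,0,0,0,0,0],[0,0,0.05,0,0,0],[0,0,0.2,0,0,0],[0,0,0.33,0,0,0],[0,0,0.33,0,0,0]]], fingers=0.76)

```text
clock: 50.1
ee_pos: [503.8, 198.9, 130.1]
eef_rot: [3.141, 0.001, 0.001]
contact_force: [2.1, -0.3, 0.7]
width: 69.7
gripper_force: 0.0
```

Emit:
send_rows(steps=[[[-0.2,0,0.2,0,0,0],[-0.25,0,0.1,0,0,0],[0,0,0,0,0,0],[0,0,0,0,0,0],[0,0,0,0,0,0]]])

```text
clock: 50.6
ee_pos: [437.6, 199.1, 173.3]
eef_rot: [3.141, 0.0, 0.001]
contact_force: [-0.1, -0.5, 0.4]
width: 70.1
gripper_force: 0.0
```

Run:
```python
from m import *
wsnap("pB"); d=load("pB"); c,k=nest(d,(503.9,199)); print(c,k); wheel(d,c[:2],"c",9,52)
from cell import ctrl
f=ctrl.grab_frame("scene")["color"][:,:,::-1]; cv2.imwrite("pics/fin.png",cv2.resize(f[130:310,40:460],(800,343),interpolation=cv2.INTER_CUBIC))
```

```text
50.6 [437.6 199.1 173.3] [3.1414e+00 0.0000e+00 5.0000e-04] F [-0.1 -0.5  0.4] v 0.021
[503.88012959 199.1575638   41.99760588] 597
  wheel enc [503.5 199.7  31.4] fit [503.6 199.6  30.7] 186
  tip [503.9 199.3] px [273.6 125.4] expected [273.2 125.9]
```

View pics/fin.png

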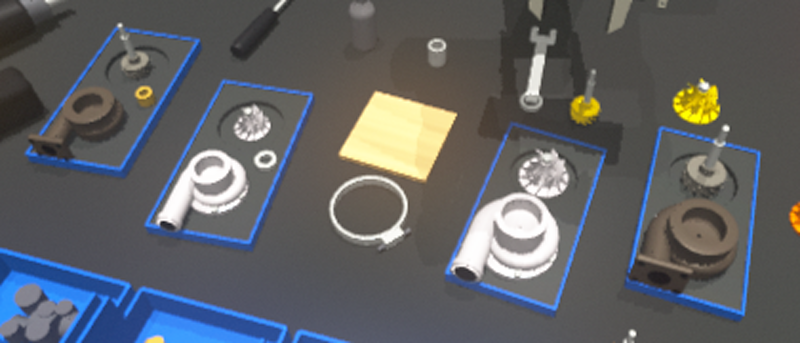

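The final view shows every wheel upright and centred in its own tray: small turbine (133,63), small compressor (252,122), large compressor (545,172), large turbine (707,172). The board is bare and the arm is clear.

```bash
python3 -c "
from cell import ctrl
print(ctrl.sign_off())"
```

```text
the job is handed in; nothing more can be done
None
```

All four wheels stand upright in their own housings' nests, each measured within about 1.1 mm of centre; the board is bare, and I handed the job in at about 51 s on the robot clock.

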